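Hold the sharpener's cap at its clean-out position

ROBOT

A 6-joint arm with a two-finger parallel gripper is mounted at the origin on a cart in front of the work surface, level with it; the furniture and walls round the work are solid. World frame = base frame: x ahead of the robot, y to its left, z up, the work surface at z = 0. Lengths are in m, angles in degrees, forces in N, time in s.
With the tool pointing down it reaches from about 0.35 to 0.875 m from the base axis. Payload 4.2 kg.
Tool frame: the origin (TCP) lies midway between the tips of the shut fingers; the grasp point (between the pads) lies r.pinch_z behind it (r.pinch_z is the distance from the TCP to the grasp point, in m); z points along the fingers, y is the direction in which the jaws open and shut (so a half turn about z gives the same grasp; the last joint's range is limited). The gripper opens to 87 mm and grips with 3 to 60 N. Pads are 19 mm wide; open, the fingers measure 117 mm over their backs; the gripper's body (75 mm by 190 mm) begins 51 mm behind the grasp point.
Start: joints at [91.593, 22.042, 0.453, 0, -68.411, -14.817], TCP at [0.143, 0.608, 0.223] pointing down, gripper open.
Joint ranges: [-179.83, 179.83], [-69.29, 118.12], [-61.27, 80.66], [-181.25, 117.63], [-171.15, -9.14], [-177.46, 177.46]. Speed limits (degrees/s): [159.86, 159.86, 180, 180, 180, 180].

INTERFACE

Orientations are given as a 3x3 rotation matrix whose columns are the frame's x, y, z axes.
In Python, from station import r gives the robot as it stands. The module is installed in compiled form; this text tells all that it offers.
- The arm moves only by the tool play_rows, never from a script. Its argument "deltas" is a list of rows, each a list of 7 numbers: the shift along the tool's x, y, z in units of 25 mm (1.0 is 25 mm), then the turn, a rotation vector about the tool's x, y, z in units of 5 degrees (1.0 is 5 degrees), then the finger opening in mm, from 0 to 87. In form: [[tx, ty, tz, wx, wy, wz, fingers], ...]. A call has 1 to 12 rows; each row is the pose to reach, as a shift and turn from the pose commanded when the call began, along the tool's axes at that moment; what a row does not reach only later rows make up. A row lasts 1/10 s, in which the tool goes at most 50 mm and 8.59 degrees, less where a joint would pass 70% of its speed; a pose out of reach is approached as far as the arm can. A call with a gripper value outside its range is refused whole. The fingers move at their own pace and stop on an object; the grip force is fixed at half the most. Time passes only in rows, so rows that repeat a pose let the fingers close. It gives the time, the measured TCP pose, the force and the opening at its end, in the units of the state.
- r.sense(): the state, without advancing time (a new reading comes with each control period).
- r.capture(name): name is "scene" or "top" or "wrist"; returns a dict with "pixels" (480x640x3 uint8, red, green, blue), "camera_matrix" (3x3 intrinsics, pixels), "k1" (the pictures are not rectified: a ray, as slopes to the right and down, at radius r is drawn at 1 + k1 r^2 times it, then the intrinsics apply), "R" (3x3) and "t" (3): a world point X has camera coordinates R X + t; the wrist camera has in their place "T_tool_cam" (4x4, takes a point from camera to tool coordinates, whose origin is the TCP and whose axes are the flange's). Camera axes: x right, y down, z forward; pixel columns grow to the right and rows downward; lengths in m; the calibration is good to about 2 mm. A picture is of the moment at which its call begins: read the wrist's pose just before it. There is no depth.
- r.finish_job(): hands the job in, once; it reports no verdict.
Trained networks look in the newest picture that a camera, given by its name, has taken for a name from the list of things; names that differ only in an ending like _2 or _b are one class to them, and where a whole thing is asked for, a point or a joint stands for the part that bears it (a point fixed in the world has none). Each returns a list of dicts, best first, with "score" (0 to 1); they miss things now and then, are a little off and sometimes report something else, mostly with a low value. They report only what shows in the picture. A call takes as long as a camera call. They do not tell look-alikes from the thing itself.
- r.spot_in(camera, target): "centre" ([x, y, z] in m, in world coordinates, good to about 4 mm: the middle of the surface that is visible of it).
- r.cut_out(camera, target): "region" (480x640 bool, what is visible of it).
The state is a dict: "time_s": time; "joints": joint angles; "joint_velocities": joint speeds; "effort": joint torques, N m; "tcp_pos": TCP position; "ee_rot": TCP orientation; "wrist_force": force on the tool from outside, world axes, zero at the start; "moment": the same for the moment, N m; "gripper_width": opening from 0.0 (shut) to 1.0 (fully open).
Only numpy, scipy, OpenCV 4.12 (cv2) and the standard library are available. Lean on these libraries where they do the work, as an engineer would, in place of code of your own. Each camera call takes 0.05 s, during which the arm holds its last target.

TASK

Put the blue winged cap on the round mouth on top of the pencil sharpener: its two lugs go down through the two notches (white marks) until the flange sits flat on the collar. Then turn it clockwise, seen from above, half of the way to the lock, so that the wing points at the yellow marks (the clean-out position); stay short of the click before the red marks. The cap is sprung and would turn back if released, so finish while still gripping it there, and leave the pencil, the eraser and the staple box where they lie.

Things in the scene. Friction and masses are not known exactly. Their poses are not given: they have to be found in the camera images.
- cap: Loose blue cap, about 70 g, standing on the counter, wing up. Origin: centre of its underside; z up its axis, x along the wing. A grey plug 48 mm in diameter, 0 to 13 mm high (foot chamfered 3 mm), carries two lugs at its foot; above it a flange 72 mm in diameter, 13 to 19 mm high, and the wing, 19 to 49 mm high. It is the same after a half turn: either lug fits either notch.
- cap_wing (a point): On the cap's axis, in the wing, 41 mm above the cap's origin. The wing is an upright bar 56 mm long along the cap's x, 14 mm thick along its y; grip it across the 14 mm from above.
- cap_lug (a point): Outer end of the lug on the cap's +x side, 31 mm from its axis (the other lug is opposite, on -x). Each lug is 10 mm wide and 5 mm high, at the foot of the plug, right below an end of the wing.
- sharpener: Grey pencil sharpener fixed to the counter, 124 (x) by 108 (y) by 58 mm, with a black round collar on top, 88 mm in diameter and 16 mm high (its top at 74 mm). Origin: centre of its underside, below the collar's axis; -x is its front with the pencil hole; z up. With the cap fully seated, the cap's origin is 61 mm above the sharpener's.
- mouth (a point): Centre of the mouth, at the collar's top. The mouth is a 53 mm hole in a 6.5 mm thick lip, with two opposite notches 15 mm wide that reach 34 mm from the axis. A seated cap turns clockwise only, 90 degrees in all: from the notches 45 to the yellow marks and 45 on to the red marks; sprung balls start to click in after about 60.
- notch_mark (a point): White mark on the collar's top at one notch, 40 mm from the axis; the other is opposite. The notches lie along the line 45 degrees anticlockwise (seen from above) of the sharpener's x axis; the cap goes in with its x along this line.
- half_mark (a point): Yellow mark on the collar's top, half-way to the lock, 40 mm from the axis on the sharpener's +x (back); the other is opposite, at the front. The red lock marks lie 45 degrees clockwise of these.
- drive_ring (a joint): Sprung ring in the mouth that the lugs push round: 0 at rest, grows (rad) as the cap turns clockwise; after some play it reads about 0.11 less than the cap's turn from the notches: about 0.68 at the yellow marks, 1.43 at the lock, the click under way from about 1.1. It turns the cap back with about 0.05 N m at the yellow marks.
- pencil: Loose green pencil, 160 mm long (along its y), 7 mm thick, lying on the counter. Bystander.
- eraser: Loose grey and white eraser, 23 by 52 by 13 mm. Bystander.
- staple_box: Loose small cardboard staple box, 41 by 74 by 27 mm. Bystander.
Things that resemble listed ones, but are neither listed nor needed, are in the scene too. Of the things that look like the cap, the larger one is meant.

How it is judged:
By the outcome, as a careful person would: the job done as asked, in the order asked, and still so for the second after the job is handed in, while the arm keeps its last pose, push and grip.
It also fails if it takes over 48 s, if anything falls off the work surface, if the arm or the gripper's body presses on something with over 40 N, if the wrist force passes 120 N, or if a joint passes its speed limit or range.

## Working session

There is one attempt and no reset: what is moved stays moved. The work goes in short steps, Python scripts to look and compute and a tool call to move; the robot and the scene stay as the last step left them, time stands still between calls to the robot, and variables do not carry over. Pictures are saved under pics/ and viewed, and the job is handed in when it is done.

Besides the shell and the picture viewer there is one more tool, called after "Request:" as name(argument=value, ...), one argument or row to a line, values as JSON. play_rows: Moves the arm, as the interface text tells. Its arguments: {"type":"object","properties":{"deltas":{"type":"array","items":{"type":"array","items":{"type":"number"}}}},"required":["deltas"]}

```bash
mkdir -p pics
cat > h.py <<'E'
from station import r
import numpy as np, cv2
def cap(n,fn):
    s=r.sense(); c=r.capture(n)
    cv2.imwrite(f'pics/{fn}.png',c['pixels'][:,:,::-1]); return s,c
E
python3 - <<'E'
from h import *
s=r.sense(); print(s, r.pinch_z)
for n in ['scene','top','wrist']:
    s,c=cap(n,n+'0')
    print(n,c['camera_matrix'].tolist(),c['k1'], c.get('T_tool_cam'), c.get('R'),c.get('t'))
    for t in ['cap','sharpener','cap_wing','cap_lug','mouth','notch_mark','half_mark','pencil','eraser','staple_box']:
        try: print(t,[(np.round(d['centre'],3).tolist(),round(d['score'],2)) for d in r.spot_in(n,t)])
        except Exception as e: print(t,e)
print(r.sense()['time_s'])
E
```

```text
{'time_s': 0.0, 'joints': array([ 9.15949162e+01,  2.20895725e+01,  3.77733902e-01, -3.11159160e-02,
       -6.84131680e+01, -1.48166856e+01]), 'joint_velocities': array([-0.02274611, -0.04562847,  0.05385638,  0.043857  ,  0.03728598,
       -0.02891727]), 'effort': array([-1.03579252e-04, -3.90669036e+01,  1.87406230e+01,  4.22009781e+00,
        1.09243928e-02, -1.93127357e-04]), 'tcp_pos': array([0.14278315, 0.60781854, 0.22145268]), 'ee_rot': array([[ 9.73446242e-01, -2.28915305e-01, -4.44065016e-04],
       [-2.28915725e-01, -9.73443770e-01, -2.19493365e-03],
       [ 7.01815820e-05,  2.23830337e-03, -9.99997493e-01]]), 'wrist_force': array([-0.63419066, -0.77518401,  0.45445703]), 'moment': array([ 0.02466636, -0.01033018,  0.02947483]), 'gripper_width': 0.997704294243728} 0.0187
scene [[474.24122358695234, 0.0, 324.4312827899638], [0.0, 474.24122358695234, 234.63419818278518], [0.0, 0.0, 1.0]] -0.08525496038471347 None [[ 0.89868048 -0.43792518  0.0243912 ]
 [-0.23613888 -0.52995289 -0.81448656]
 [ 0.36961036  0.72620347 -0.57966948]] [-0.42449352  0.24372537  0.64537565]
cap
[... 1263 characters left out ...]
214, 0.059], 0.87), ([0.4, 0.292, 0.007], 0.62)]
pencil [([0.406, 0.29, 0.006], 0.55)]
eraser [([0.399, 0.112, 0.01], 0.71)]
staple_box [([0.613, -0.063, 0.027], 0.97)]
wrist [[364.5188415042949, 0.0, 322.170783777105], [0.0, 364.5188415042949, 236.66326212479137], [0.0, 0.0, 1.0]] -0.06621882755760501 [[-1.64552382e-03 -9.58988927e-01 -2.83438759e-01  7.80154615e-02]
 [ 9.99997722e-01 -1.19264277e-03 -1.77036076e-03 -5.20977810e-04]
 [ 1.35971518e-03 -2.83441026e-01  9.58988705e-01 -1.62780201e-01]
 [ 0.00000000e+00  0.00000000e+00  0.00000000e+00  1.00000000e+00]] None None
cap []
sharpener []
cap_wing []
cap_lug []
mouth []
notch_mark []
half_mark []
pencil []
eraser []
staple_box []
1.65
```

View pics/scene0.png

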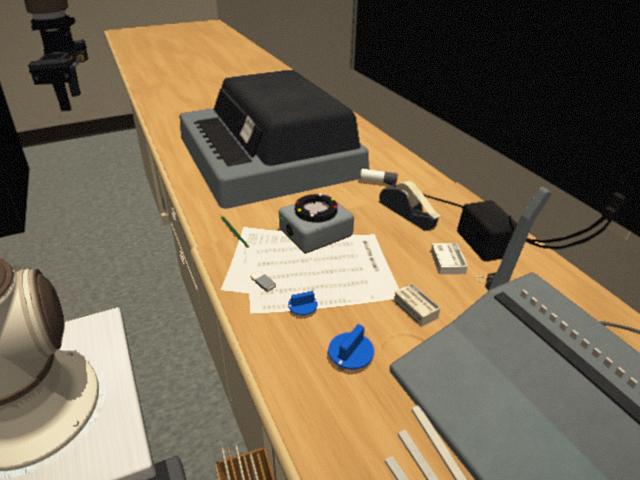

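View pics/top0.png

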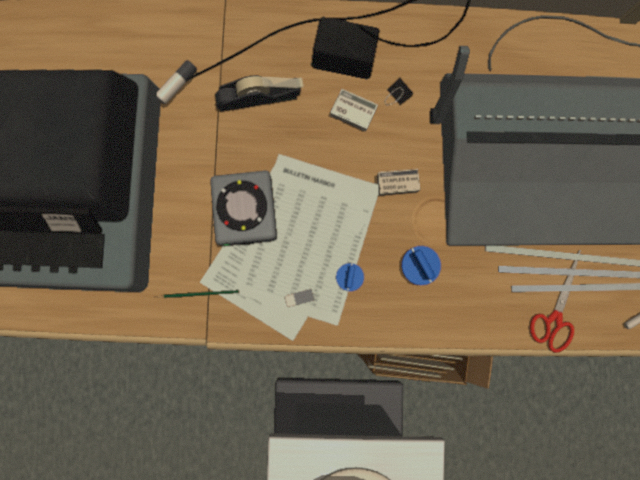

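Candidates: the larger blue winged cap at top (421,265) / scene (351,350), and the small one at top (349,277) / scene (303,303). I choose the larger and check it in a close crop.

```bash
cat >> h.py <<'E'
def pose_wrist(c,s):
    T=np.eye(4);T[:3,:3]=s['ee_rot'];T[:3,3]=s['tcp_pos'];M=np.linalg.inv(T@np.array(c['T_tool_cam']))
    return M[:3,:3],M[:3,3]
def proj(c,X,s=None):
    R,t=(c['R'],c['t']) if s is None else pose_wrist(c,s)
    p=np.atleast_2d(X)@np.array(R).T+t; p=p[:,:2]/p[:,2:]; r2=(p**2).sum(1,keepdims=True)
    p=p*(1+c['k1']*r2); K=np.array(c['camera_matrix']); return p@K[:2,:2].T+K[:2,2]
def ray(c,uv,z,s=None):
    R,t=(c['R'],c['t']) if s is None else pose_wrist(c,s); R=np.array(R);t=np.array(t)
    K=np.array(c['camera_matrix']); q=(np.atleast_2d(uv)-K[:2,2])/K[0,0]; p=q.copy()
    for _ in range(20): p=q/(1+c['k1']*(p**2).sum(1,keepdims=True))
    d=np.c_[p,np.ones(len(p))]@R; o=-R.T@t
    return o+d*((z-o[2])/d[:,2:])
E
python3 - <<'E'
from h import *
for n,uv,fn,h in [('top',(421,265),'a',40),('top',(243,207),'b',45),('scene',(351,350),'c',40),('scene',(316,215),'d',45)]:
    c=cv2.imread(f'pics/{n}0.png');x,y=uv
    k=c[y-h:y+h,x-h:x+h];k=cv2.resize(k,(390,290) if 0 else (290,290),interpolation=cv2.INTER_CUBIC)
    globals()[fn]=k
cv2.imwrite('pics/crop1.png',np.vstack([np.hstack([a,b]),np.hstack([c,d]) if 0 else np.hstack([globals()['c'] if globals()['c'].shape==a.shape else a,d])]))
E
```

```text
(no output)
```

View pics/crop1.png

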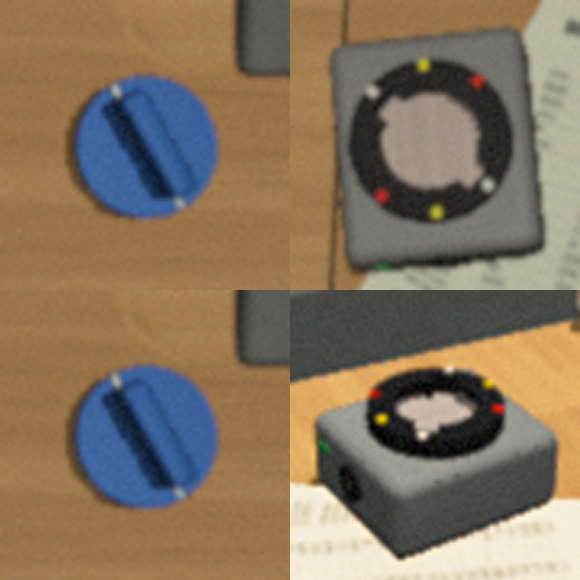

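Run:
```python
from h import *
c=r.capture('top')
W=ray(c,[(413.0,249.8),(430.66,281.0),(421.3,265.55)],0.019); print('cap',W.round(4).tolist(), np.linalg.norm(W[0]-W[1]), np.degrees(np.arctan2(*(W[0]-W[1])[[1,0]])))
P=ray(c,[(239.28,182.17),(243.3,227.8),(223.76,190.2),(259.1,219.7),(256,187.1),(226.2,222.8)],0.074)
print(P.round(4).tolist(),P.mean(0))
for i in (0,2,4):
    d=P[i]-P[i+1]; print(np.linalg.norm(d),np.degrees(np.arctan2(d[1],d[0])),(P[i]+P[i+1])/2)
s,c2=cap('scene','s1')
# verify in scene
img=cv2.imread('pics/s1.png')
for X in list(W)+list(P):
    u=proj(c2,X)[0]; print(u.round(1))
    cv2.circle(img,tuple(int(v) for v in u.round()),1,(255,0,255),-1)
cv2.imwrite('pics/s1m.png',cv2.resize(img[180:380,260:400],None,fx=3,fy=3,interpolation=cv2.INTER_CUBIC)[:600])
```

```text
cap [[0.4922, -0.0934, 0.019], [0.4364, -0.1261, 0.019], [0.4639, -0.1088, 0.019]] 0.06464245907320328 30.442148211062694
[[0.5958, 0.2195, 0.074], [0.5165, 0.209, 0.074], [0.5809, 0.2457, 0.074], [0.5312, 0.1825, 0.074], [0.5879, 0.1902, 0.074], [0.5242, 0.2387, 0.074]] [0.55608007 0.21426416 0.074     ]
0.0800066878432691 7.582632114030572 [0.55611261 0.21424119 0.074     ]
0.08040959284967493 51.8799604341533 [0.55606079 0.21410285 0.074     ]
0.08007351641233951 -37.3030858440744 [0.55606681 0.21444845 0.074     ]
[361.7 336.5]
[340.1 363.1]
[350.7 349.1]
[332.4 199.1]
[299.3 209.9]
[320.5 194.7]
[311.6 214.9]
[335.5 206.8]
[297. 202.]
```

View pics/s1m.png

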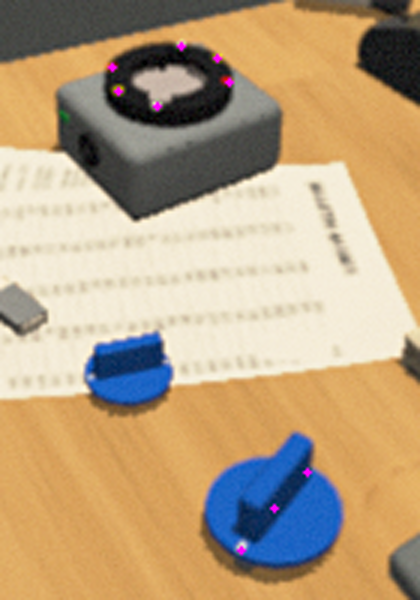

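The top view puts the cap at (0.464, -0.109) with its wing at 30.4°, and the mouth at (0.556, 0.214) with its notches near 52.4° and the yellow marks near 7.4°. Mark diameters come out at 80 mm as given, and the points land on the marks in the scene view.

```bash
cat >> h.py <<'E'
import json,os
def getc(): return json.load(open('cmd.json'))
def Rdown(y):
    y=np.radians(y); return np.array([[np.cos(y),np.sin(y),0],[np.sin(y),-np.cos(y),0],[0,0,-1]])
def to(p,yaw,c=None):
    c=c or getc(); d=Rdown(c[3]).T@(np.array(p)-c[:3]); return (d/0.025).round(3).tolist(), round((c[3]-yaw)/5,3)
def did(t,w):
    c=getc(); p=np.array(c[:3])+Rdown(c[3])@np.array(t)*0.025; c=[*p.tolist(),c[3]-5*w]; json.dump(c,open('cmd.json','w')); print('cmd',np.round(c,4))
E
echo '[0.143,0.608,0.223,-13.224]' > cmd.json
python3 -c "
from h import *
print(to([.36,.25,.223],10))"
```

```text
([11.726, 11.955, 0.0], -4.645)
```

Request:
play_rows(
  deltas=[
    [1, 1, 0, 0, 0, -0.4, 87],
    [2.2, 2.2, 0, 0, 0, -0.9, 87],
    [3.4, 3.5, 0, 0, 0, -1.4, 87],
    [4.6, 4.7, 0, 0, 0, -1.8, 87],
    [5.8, 6, 0, 0, 0, -2.3, 87],
    [7, 7.2, 0, 0, 0, -2.8, 87],
    [8.2, 8.4, 0, 0, 0, -3.2, 87],
    [9.4, 9.6, 0, 0, 0, -3.7, 87],
    [10.6, 10.8, 0, 0, 0, -4.2, 87],
    [11.7, 12, 0, 0, 0, -4.6, 87],
    [11.7, 12, 0, 0, 0, -4.6, 87],
  ],
)

```text
time_s: 2.85
tcp_pos: [0.3601, 0.2461, 0.2228]
ee_rot: [[0.986, 0.165, -0.0], [0.165, -0.986, -0.0], [-0.0, 0.0, -1.0]]
wrist_force: [-0.1, -0.5, 0.2]
gripper_width: 0.999
```

```bash
python3 -c "
from h import *
did([11.7,12,0],-4.6)
s=r.sense();print(s['tcp_pos'],s['joints'])
# camera: aim so cap visible
print(to([.44,-.12,.19],30.4))"
```

```text
cmd [0.3591 0.249  0.223  9.776 ]
[0.36005247 0.24607575 0.222752  ] [ 5.58514653e+01  3.25227262e+00 -2.43446247e+01  8.82720376e-03
 -6.24237086e+01  4.36427134e+01]
([0.682, 15.097, 1.32], -4.125)
```

```bash
python3 -c "
from h import *
print(to([.464,-.109,.14],30.4))"
```

```text
([1.703, 14.826, 3.32], -4.125)
```

Request:
play_rows(
  deltas=[
    [0.1, 1, 0.2, 0, 0, -0.4, 87],
    [0.3, 2.5, 0.5, 0, 0, -0.8, 87],
    [0.5, 4, 0.9, 0, 0, -1.2, 87],
    [0.7, 5.6, 1.2, 0, 0, -1.6, 87],
    [0.9, 7.2, 1.6, 0, 0, -2, 87],
    [1.1, 8.8, 1.9, 0, 0, -2.4, 87],
    [1.3, 10.4, 2.3, 0, 0, -2.8, 87],
    [1.4, 11.9, 2.6, 0, 0, -3.2, 87],
    [1.5, 13.2, 2.9, 0, 0, -3.6, 87],
    [1.6, 14.2, 3.1, 0, 0, -3.9, 87],
    [1.7, 14.8, 3.3, 0, 0, -4.1, 87],
    [1.7, 14.8, 3.3, 0, 0, -4.1, 87],
  ],
)

```text
time_s: 4.05
tcp_pos: [0.4641, -0.1089, 0.1393]
ee_rot: [[0.865, 0.502, -0.001], [0.502, -0.865, -0.0], [-0.001, -0.0, -1.0]]
wrist_force: [-0.5, -0.5, 0.7]
gripper_width: 1.001
```

```bash
python3 -c "
from h import *
did([1.7,14.8,3.3],-4.1)
s,c=cap('wrist','w1')
print(s['tcp_pos'],s['ee_rot'],s['joints'])
img=cv2.imread('pics/w1.png')
for X in [(.4639,-.1088,.019),(0.4922,-0.0934,.019),(.4364,-.1261,.019)]:
    u=proj(c,X,s)[0];print(u);cv2.circle(img,tuple(int(v) for v in u.round()),3,(255,0,255),1)
cv2.imwrite('pics/w1m.png',img)
print(s['joint_velocities'])
"
```

```text
cmd [ 0.4638 -0.1084  0.1405 30.276 ]
[ 0.46408619 -0.10888536  0.13929547] [[ 8.64829614e-01  5.02064085e-01 -1.18059893e-03]
 [ 5.02064247e-01 -8.64830308e-01 -1.76222251e-04]
 [-1.10949260e-03 -4.40334292e-04 -9.99999288e-01]] [ 6.38411202e+00  1.25118427e+01 -2.66433204e+01  3.23720265e-03
 -5.09131834e+01  1.13750516e+02]
[322.88340486 230.63454877]
[323.97675605 190.92268356]
[324.31474779 268.27085695]
[ 2.13927672 -1.57072171 -0.58273042 -0.23765282 -0.65255502 -1.95629061]
```

View pics/w1m.png

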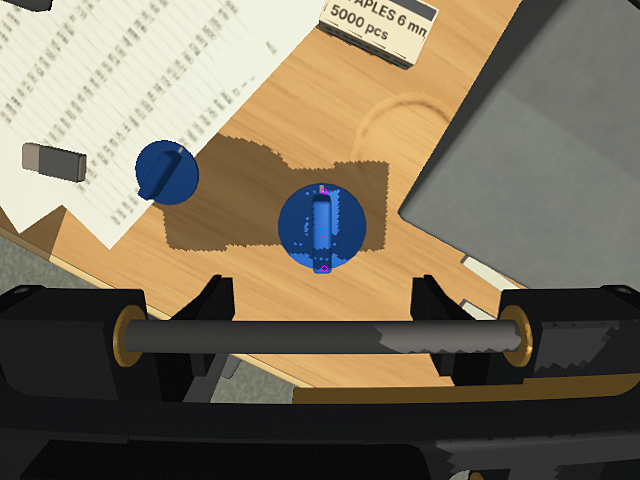

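The picture shows the large cap at about (322,227), its wing upright in the image between open fingers. The small cap is at (167,172) and the eraser at (55,160). The projected points fit to within about 3 px. Next I'll refine the pose from this view.

```bash
python3 -c "
from h import *
s=r.sense();c=r.capture('wrist');im=c['pixels']
cv2.imwrite('pics/w2.png',cv2.resize(im[170:290,260:390,::-1],None,fx=5,fy=5,interpolation=cv2.INTER_CUBIC))
hsv=cv2.cvtColor(im,cv2.COLOR_RGB2HSV);m=((hsv[...,0]>100)&(hsv[...,0]<130)&(hsv[...,1]>120)).astype(np.uint8)
m[:, :240]=0
m=cv2.morphologyEx(m,cv2.MORPH_CLOSE,np.ones((5,5)))
k=max(cv2.findContours(m,0,1)[0],key=cv2.contourArea);
P=ray(c,k[:,0].astype(float),.019,s)[:,:2]
(x,y),rad=cv2.minEnclosingCircle(P.astype(np.float32)*1000);print(x,y,rad)
# robust circle fit
from scipy.optimize import least_squares
f=least_squares(lambda q:np.hypot(P[:,0]-q[0],P[:,1]-q[1])-.036,[.464,-.109],loss='soft_l1',f_scale=.0005);print(f.x,np.median(abs(f.fun)),s['tcp_pos'])
for X in [(0,0)]:pass
C=f.x;a=np.radians(30.4);u=np.array([np.cos(a),np.sin(a)]);v=np.array([-u[1],u[0]])
for sx in(-.028,.028):
  for sy in (-.007,.007): print(proj(c,[*(C+sx*u+sy*v),.049],s)[0])
"
```

```text
463.9510498046875 -107.59449005126953 37.50486373901367
[ 0.4651473  -0.10697038] 0.0009925959319414535 [ 0.4639188  -0.10815273  0.13967401]
[332.1117481  274.99458393]
[313.41334921 275.08276057]
[332.28640118 201.19336711]
[312.43114958 201.29728841]
```

View pics/w2.png

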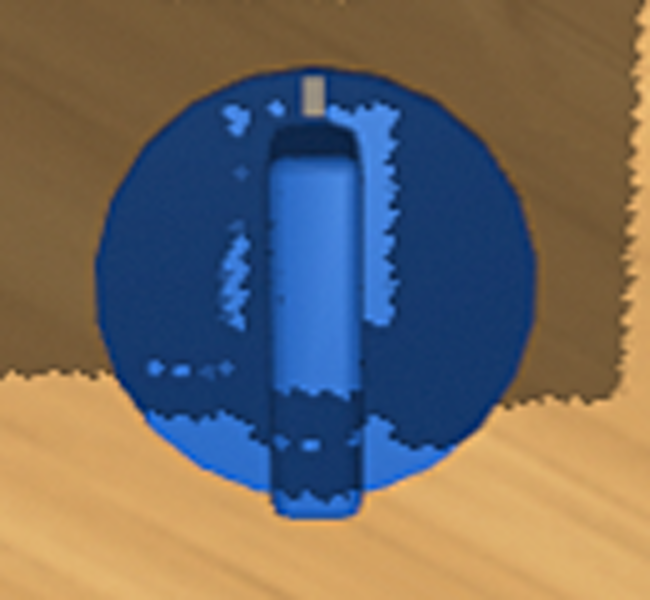

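```bash
python3 -c "
from h import *
print(to([.465,-.1077,.0235],30.276))"
```

```text
([0.054, 0.001, 4.68], 0.0)
```

Request:
play_rows(
  deltas=[
    [0.05, 0, 0.6, 0, 0, 0, 87],
    [0.05, 0, 1.4, 0, 0, 0, 87],
    [0.05, 0, 2.2, 0, 0, 0, 87],
    [0.05, 0, 3.0, 0, 0, 0, 87],
    [0.05, 0, 3.7, 0, 0, 0, 87],
    [0.05, 0, 4.2, 0, 0, 0, 87],
    [0.05, 0, 4.5, 0, 0, 0, 87],
    [0.05, 0, 4.66, 0, 0, 0, 87],
    [0.05, 0, 4.66, 0, 0, 0, 87],
  ],
)

```text
time_s: 5.05
tcp_pos: [0.465, -0.1068, 0.0236]
ee_rot: [[0.863, 0.505, 0.0], [0.505, -0.863, -0.0], [-0.0, 0.0, -1.0]]
wrist_force: [0.1, 0.8, 0.4]
gripper_width: 0.999
```

Request:
play_rows(
  deltas=[
    [0, 0, 0, 0, 0, 0, 40],
    [0, 0, 0, 0, 0, 0, 20],
    [0, 0, 0, 0, 0, 0, 10],
    [0, 0, 0, 0, 0, 0, 0],
    [0, 0, 0, 0, 0, 0, 0],
    [0, 0, 0, 0, 0, 0, 0],
    [0, 0, 0, 0, 0, 0, 0],
    [0, 0, 0, 0, 0, 0, 0],
  ],
)

```text
time_s: 5.85
tcp_pos: [0.4648, -0.1073, 0.0235]
ee_rot: [[0.864, 0.504, -0.0], [0.504, -0.864, -0.0], [-0.0, -0.0, -1.0]]
wrist_force: [0.9, 0.5, -0.3]
gripper_width: 0.356
```

Request:
play_rows(
  deltas=[
    [0, 0, 0, 0, 0, 0, 0],
    [0, 0, 0, 0, 0, 0, 0],
    [0, 0, 0, 0, 0, 0, 0],
    [0, 0, 0, 0, 0, 0, 0],
    [0, 0, 0, 0, 0, 0, 0],
    [0, 0, 0, 0, 0, 0, 0],
  ],
)

```text
time_s: 6.45
tcp_pos: [0.4649, -0.1073, 0.0235]
ee_rot: [[0.864, 0.504, 0.0], [0.504, -0.864, -0.0], [0.0, 0.0, -1.0]]
wrist_force: [-0.1, -0.1, -0.6]
gripper_width: 0.158
```

```bash
python3 -c "
from h import *
did([.05,0,4.66],0)
print(r.sense()['gripper_width']*87, r.sense()['wrist_force'])
print(to([.465,-.1077,.18],30.276))"
```

```text
cmd [ 4.6490e-01 -1.0770e-01  2.4000e-02  3.0276e+01]
13.75035347657306 [-0.05437355 -0.06401559 -0.6137583 ]
([0.004, 0.001, -6.24], 0.0)
```

Request:
play_rows(
  deltas=[
    [0, 0, -0.3, 0, 0, 0, 0],
    [0, 0, -0.9, 0, 0, 0, 0],
    [0, 0, -1.7, 0, 0, 0, 0],
    [0, 0, -2.6, 0, 0, 0, 0],
    [0, 0, -3.5, 0, 0, 0, 0],
    [0, 0, -4.4, 0, 0, 0, 0],
    [0, 0, -5, 0, 0, 0, 0],
    [0, 0, -5.3, 0, 0, 0, 0],
    [0, 0, -5.4, 0, 0, 0, 0],
  ],
)

```text
time_s: 7.35
tcp_pos: [0.465, -0.1073, 0.1594]
ee_rot: [[0.864, 0.504, 0.002], [0.504, -0.864, 0.0], [0.001, 0.001, -1.0]]
wrist_force: [0.2, -1.4, -0.4]
gripper_width: 0.161
```

```bash
python3 -c "
from h import *
did([0,0,-5.4],0)
s=r.sense();print(s['gripper_width']*87, s['wrist_force'],s['tcp_pos'])
print(to([.556,.2143,.15],52.4))
cap('scene','s2')"
```

```text
cmd [ 0.4649 -0.1077  0.159  30.276 ]
14.013867446071838 [ 0.21709521 -1.43493329 -0.41073658] [ 0.46499262 -0.10727034  0.15942201]
([9.641, -9.287, 0.36], -4.425)
```

View pics/s2.png

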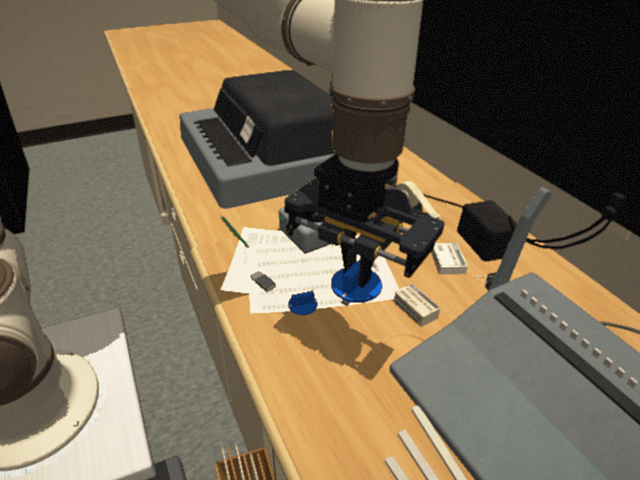

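The cap is held above the counter at scene (357,283). Before moving in, I check the clearance to the typewriter.

```bash
python3 -c "
from h import *
c=r.capture('top')
for z in (.05,.1,.15,.2): print(z,ray(c,[(158,80),(148,288),(138,75),(125,220)],z)[:,:2].round(3).tolist())
c=r.capture('scene')
for z in (0,.05,.1,.15): print(z,ray(c,[(368,165),(366,150),(216,200),(218,182),(358,150),(290,72)],z)[:,:2].round(3).tolist())
"
```

```text
0.05 [[0.789, 0.383], [0.409, 0.374], [0.798, 0.421], [0.527, 0.423]]
0.1 [[0.768, 0.367], [0.408, 0.36], [0.777, 0.404], [0.521, 0.406]]
0.15 [[0.748, 0.352], [0.408, 0.345], [0.756, 0.386], [0.514, 0.388]]
0.2 [[0.727, 0.337], [0.408, 0.33], [0.735, 0.369], [0.507, 0.371]]
0 [[0.821, 0.448], [0.864, 0.531], [0.401, 0.435], [0.428, 0.517], [0.842, 0.54], [0.952, 1.311]]
0.05 [[0.768, 0.364], [0.807, 0.441], [0.384, 0.353], [0.409, 0.428], [0.787, 0.449], [0.887, 1.153]]
0.1 [[0.715, 0.281], [0.75, 0.35], [0.366, 0.27], [0.389, 0.339], [0.732, 0.358], [0.823, 0.996]]
0.15 [[0.662, 0.197], [0.693, 0.26], [0.349, 0.188], [0.37, 0.249], [0.677, 0.266], [0.759, 0.838]]
```

Request:
play_rows(
  deltas=[
    [0.4, -0.4, 0, 0, 0, -0.2, 0],
    [1.3, -1.3, 0, 0, 0, -0.6, 0],
    [2.4, -2.3, 0, 0, 0, -1.1, 0],
    [3.5, -3.4, 0, 0, 0, -1.6, 0],
    [4.6, -4.5, 0.1, 0, 0, -2.1, 0],
    [5.7, -5.5, 0.2, 0, 0, -2.6, 0],
    [6.8, -6.6, 0.2, 0, 0, -3.1, 0],
    [7.9, -7.6, 0.3, 0, 0, -3.6, 0],
    [8.8, -8.4, 0.36, 0, 0, -4, 0],
    [9.4, -9, 0.36, 0, 0, -4.3, 0],
    [9.64, -9.29, 0.36, 0, 0, -4.42, 0],
    [9.64, -9.29, 0.36, 0, 0, -4.42, 0],
  ],
)

```text
time_s: 8.7
tcp_pos: [0.5556, 0.2155, 0.1489]
ee_rot: [[0.61, 0.793, -0.001], [0.793, -0.61, -0.001], [-0.001, -0.0, -1.0]]
wrist_force: [-0.0, -0.2, -0.6]
gripper_width: 0.157
```

```bash
python3 -c "
from h import *
did([9.64,-9.29,.36],-4.42)
s,c=cap('wrist','w3')
print(s['gripper_width']*87, s['wrist_force'],s['tcp_pos'],s['joint_velocities'])
cap('scene','s3');cap('top','t3')
P=[[0.5958, 0.2195, 0.074], [0.5165, 0.209, 0.074], [0.5809, 0.2457, 0.074], [0.5312, 0.1825, 0.074], [0.5879, 0.1902, 0.074], [0.5242, 0.2387, 0.074]]
img=cv2.imread('pics/w3.png')
for u in proj(c,P,s): print(u);cv2.circle(img,tuple(int(v) for v in u.round()),3,(255,0,255),1)
cv2.imwrite('pics/w3m.png',img)"
```

```text
cmd [ 0.5559  0.2143  0.15   52.376 ]
13.648620928485483 [-0.03876896 -0.24495165 -0.55155984] [0.55555827 0.21549622 0.14891033] [-1.56206549 -1.43407389 -1.48944829 -0.03279652 -0.30905857  0.02305882]
[366.94940984 208.76932679]
[284.76338929 287.14093622]
[325.21625562 191.35680497]
[323.91932904 302.47800397]
[382.4408097  248.75122028]
[266.04824466 249.43679537]
```

View pics/w3m.png

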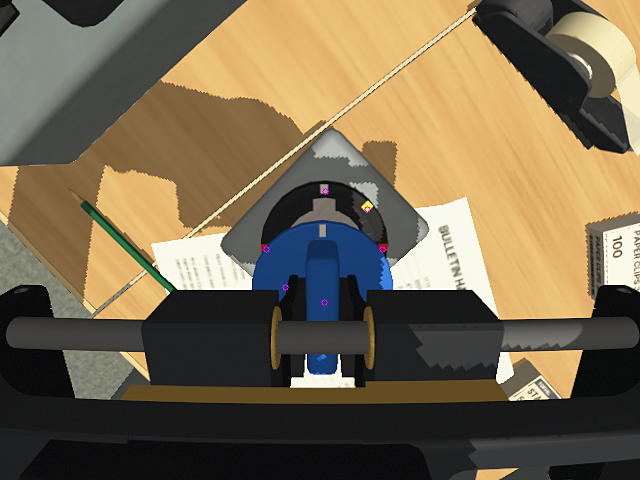

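The projected marks coincide with those seen: white (325,190), yellow (368,207), red (265,248) and (383,247). The cap's white mark at (322,230) lines up with the notch. The arm was still settling, so I read again.

```bash
python3 -c "
from h import *
s,c=cap('wrist','w4')
print(s['gripper_width']*87, s['wrist_force'],s['tcp_pos'],s['joint_velocities'])
P=[[0.5958, 0.2195, 0.074], [0.5809, 0.2457, 0.074], [0.5879, 0.1902, 0.074], [0.5242, 0.2387, 0.074]]
print(proj(c,P,s).round(1).tolist())
img=cv2.imread('pics/w4.png')
cv2.imwrite('pics/w4m.png',cv2.resize(img[170:290,245:405],None,fx=5,fy=5,interpolation=cv2.INTER_CUBIC))
yaw=np.degrees(np.arctan2(s['ee_rot'][1,0],s['ee_rot'][0,0]));print(yaw)
# predicted cap flange
p=s['tcp_pos'];a=np.radians(yaw);zo=p[2]-.0235
th=np.radians(np.arange(0,360,5));C=np.c_[p[0]+.036*np.cos(th),p[1]+.036*np.sin(th),np.full(72,zo+.019)]
q=proj(c,C,s);print(q.min(0),q.max(0))
print(proj(c,[p[0]+.034*np.cos(a),p[1]+.034*np.sin(a),zo+.019],s))
"
```

```text
13.50836939898641 [ 0.02383483 -0.46758012 -0.91933044] [0.55541419 0.21361922 0.14955573] [-0.38480901 -0.39493834  0.10726687  0.1566229   0.10560652  0.08970539]
[[365.2, 206.2], [323.5, 188.9], [380.9, 246.2], [264.6, 247.2]]
52.30353628009289
[251.16828163 222.94047195] [394.52125794 354.02243651]
[[322.75407113 226.97117542]]
```

View pics/w4m.png

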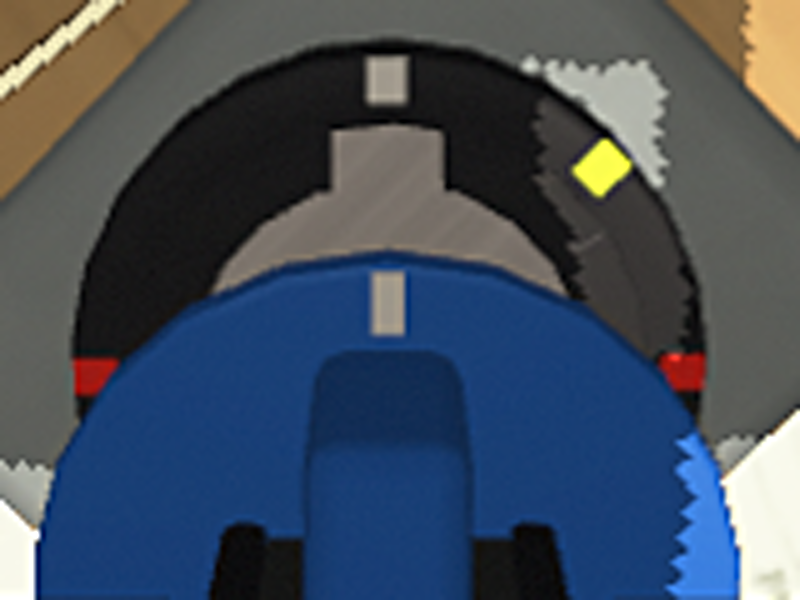

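Request:
play_rows(
  deltas=[
    [0.03, 0, 0.3, 0, 0, 0, 0],
    [0.03, 0, 0.7, 0, 0, 0, 0],
    [0.03, 0, 1.1, 0, 0, 0, 0],
    [0.03, 0, 1.5, 0, 0, 0, 0],
    [0.03, 0, 1.8, 0, 0, 0, 0],
    [0.03, 0, 2.0, 0, 0, 0, 0],
    [0.03, 0, 2.0, 0, 0, 0, 0],
    [0.03, 0, 2.0, 0, 0, 0, 0],
  ],
)

```text
time_s: 9.7
tcp_pos: [0.5566, 0.2155, 0.0996]
ee_rot: [[0.61, 0.792, 0.0], [0.792, -0.61, 0.0], [0.0, 0.0, -1.0]]
wrist_force: [-0.5, -0.4, -0.1]
gripper_width: 0.156
```

```bash
python3 -c "
from h import *
did([.03,0,2.0],0)
s,c=cap('wrist','w5')
print(s['gripper_width']*87, s['wrist_force'],s['moment'],s['tcp_pos'],s['joint_velocities'])
img=cv2.imread('pics/w5.png')
cv2.imwrite('pics/w5m.png',cv2.resize(img[190:310,245:405],None,fx=5,fy=5,interpolation=cv2.INTER_CUBIC))
cap('scene','s5')
"
```

```text
cmd [ 0.5564  0.2149  0.1    52.376 ]
13.608243896166929 [-0.48600688 -0.4005895  -0.06159549] [-0.04829557 -0.10206713  0.02888487] [0.55657111 0.21548617 0.09964662] [ 0.09645967 -0.40998931  0.38196095  0.03943413 -0.11585149  0.00890923]
```

View pics/w5m.png

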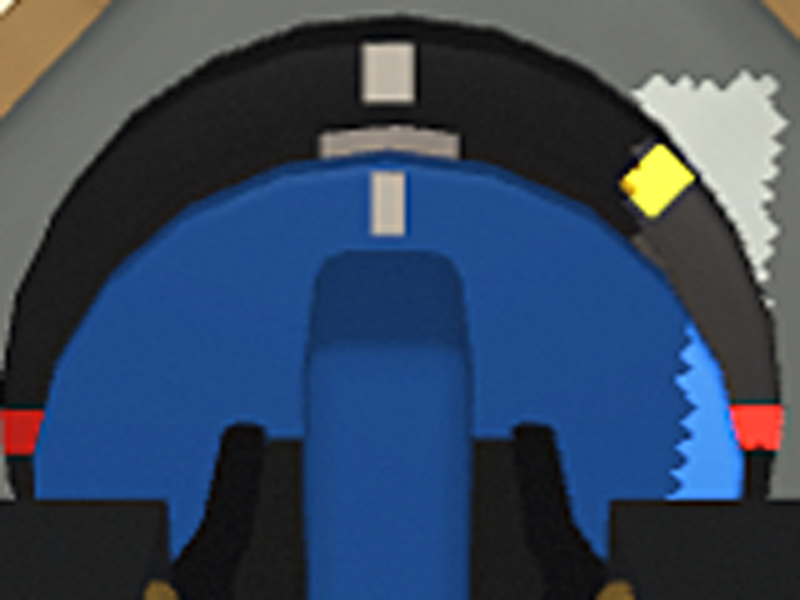

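```bash
python3 -c "
from h import *
s=r.sense();c=r.capture('wrist')
p=s['tcp_pos'];R=s['ee_rot'];zo=p[2]-.0235
rows=np.array([[245+5/5+3,190+432/5],[245+757/5,190+427/5]])
mid=[[ (245+389/5),190+430/5]]
M=ray(c,mid,.074,s)[0]; print('mouth rel tool',R.T@(M-p)*1000)
wm=ray(c,[[245+388/5,190+73/5]],.074,s)[0]; print('white mark rel tool (exp 40)',R.T@(wm-p)*1000)
F=ray(c,[[245+389/5,190+157/5]],zo+.019,s)[0]; print('flange edge',R.T@(F-p)*1000)
k=ray(c,[[245+389/5,190+203/5]],zo+.019,s)[0]; print('cap mark',R.T@(k-p)*1000, p)
"
```

```text
mouth rel tool [-2.72420767e-02  1.39327950e-02  2.60451484e+01]
white mark rel tool (exp 40) [40.45349897 -0.04454704 26.08605678]
flange edge [3.67123861e+01 2.81945412e-02 4.53713695e+00]
cap mark [3.22020204e+01 2.29322203e-02 4.53257400e+00] [0.55668549 0.21559799 0.10004515]
```

Measured relative to the tool, the mouth is at (-0.0, 0.0) mm and the flange edge at 36.7 mm (36 expected), so the cap is centred. I lower it in small steps.

Request:
play_rows(
  deltas=[
    [0, 0, 0.1, 0, 0, 0, 0],
    [0, 0, 0.2, 0, 0, 0, 0],
    [0, 0, 0.3, 0, 0, 0, 0],
    [0, 0, 0.4, 0, 0, 0, 0],
    [0, 0, 0.48, 0, 0, 0, 0],
    [0, 0, 0.54, 0, 0, 0, 0],
    [0, 0, 0.58, 0, 0, 0, 0],
    [0, 0, 0.58, 0, 0, 0, 0],
  ],
)

```text
time_s: 10.65
tcp_pos: [0.5563, 0.2153, 0.0849]
ee_rot: [[0.611, 0.792, -0.0], [0.792, -0.611, -0.0], [-0.0, -0.0, -1.0]]
wrist_force: [0.0, 0.8, -0.2]
gripper_width: 0.158
```

```bash
python3 -c "
from h import *
did([0,0,.58],0)
s,c=cap('wrist','w6')
print(s['gripper_width']*87, s['wrist_force'],s['moment'],s['tcp_pos'])
img=cv2.imread('pics/w6.png')
cv2.imwrite('pics/w6m.png',cv2.resize(img[190:310,245:405],None,fx=5,fy=5,interpolation=cv2.INTER_CUBIC))
"
```

```text
cmd [ 0.5564  0.2149  0.0855 52.376 ]
13.756483145698695 [ 0.00162619  0.83288618 -0.18011845] [-0.07674691 -0.07214724 -0.09097949] [0.5562993  0.21530217 0.08490585]
```

View pics/w6m.png

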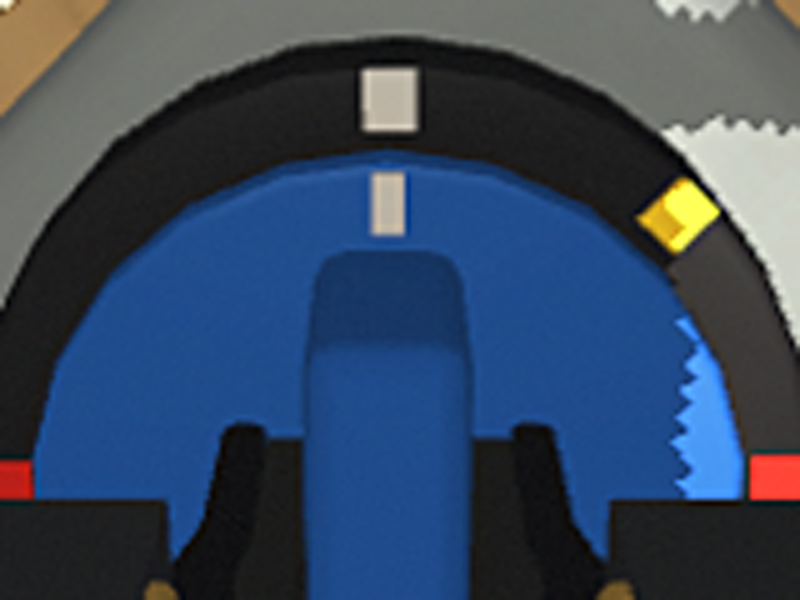

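Cap and notch marks stay in line and there is no contact force, so it has about 0.5 mm left. I press down gently to feel the seat.

Request:
play_rows(
  deltas=[
    [0, 0, 0.02, 0, 0, 0, 0],
    [0, 0, 0.04, 0, 0, 0, 0],
    [0, 0, 0.04, 0, 0, 0, 0],
    [0, 0, 0.04, 0, 0, 0, 0],
  ],
)

```text
time_s: 11.1
tcp_pos: [0.5565, 0.2155, 0.0846]
ee_rot: [[0.61, 0.792, 0.001], [0.792, -0.61, 0.0], [0.001, 0.0, -1.0]]
wrist_force: [-0.9, -0.3, 3.2]
gripper_width: 0.158
```

Request:
play_rows(
  deltas=[
    [0, 0, 0.02, 0, 0, 0, 0],
    [0, 0, 0.04, 0, 0, 0, 0],
    [0, 0, 0.04, 0, 0, 0, 0],
  ],
)

```text
time_s: 11.4
tcp_pos: [0.5565, 0.2155, 0.0846]
ee_rot: [[0.61, 0.792, 0.001], [0.792, -0.61, 0.0], [0.001, 0.001, -1.0]]
wrist_force: [-3.0, -0.1, 7.4]
gripper_width: 0.16
```

The cap is seated: z stops at 0.0846 (0.0845 expected) and the force rises to 7 N. Now I turn it clockwise by 45°.

Request:
play_rows(
  deltas=[
    [0, 0, 0, 0, 0, 0.4, 0],
    [0, 0, 0, 0, 0, 1.0, 0],
    [0, 0, 0, 0, 0, 1.6, 0],
    [0, 0, 0, 0, 0, 2.3, 0],
    [0, 0, 0, 0, 0, 3.0, 0],
    [0, 0, 0, 0, 0, 3.7, 0],
    [0, 0, 0, 0, 0, 4.4, 0],
    [0, 0, 0, 0, 0, 5.0, 0],
    [0, 0, 0, 0, 0, 5.5, 0],
    [0, 0, 0, 0, 0, 6.0, 0],
    [0, 0, 0, 0, 0, 6.0, 0],
  ],
)

```text
time_s: 12.5
tcp_pos: [0.5574, 0.2156, 0.0845]
ee_rot: [[0.925, 0.381, 0.003], [0.381, -0.925, 0.001], [0.003, 0.0, -1.0]]
wrist_force: [-0.4, -0.2, 6.1]
gripper_width: 0.16
```

```bash
python3 -c "
from h import *
did([0,0,.04],0);did([0,0,.04],0);did([0,0,0],6)
s,c=cap('wrist','w7')
print(s['gripper_width']*87, s['wrist_force'],s['moment'],s['tcp_pos'],np.degrees(np.arctan2(s['ee_rot'][1,0],s['ee_rot'][0,0])),s['joints'])
img=cv2.imread('pics/w7.png')
cv2.imwrite('pics/w7m.png',cv2.resize(img[190:310,245:405],None,fx=5,fy=5,interpolation=cv2.INTER_CUBIC))
"
```

```text
cmd [ 0.5564  0.2149  0.0845 52.376 ]
cmd [ 0.5564  0.2149  0.0835 52.376 ]
cmd [ 0.5564  0.2149  0.0835 22.376 ]
13.934157668316328 [-0.44658761 -0.19287016  6.12977734] [-0.24206705  0.22109999 -0.07667472] [0.55743847 0.21560534 0.08453896] 22.384201932673104 [ 36.68636404  26.76171995 -13.77937857   0.08265949 -49.3143013
  75.64399654]
```

View pics/w7m.png

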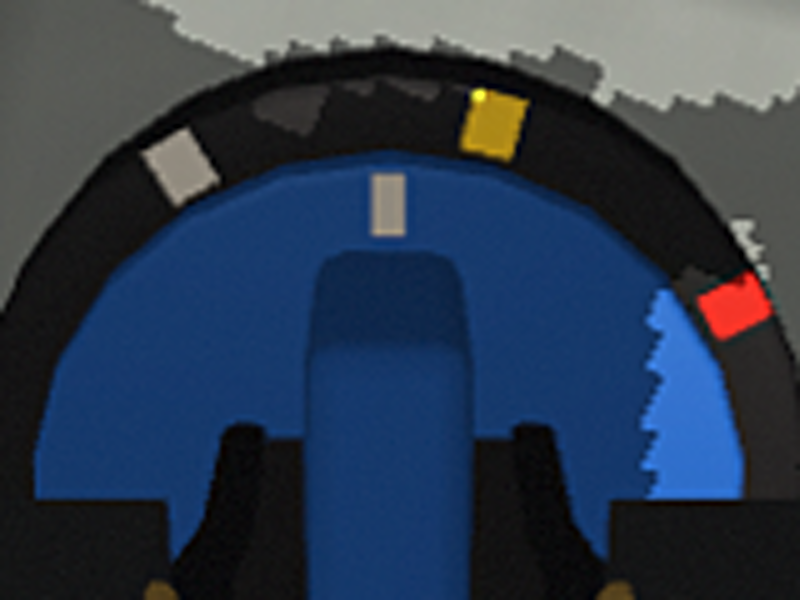

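The cap turns with the gripper; the yellow mark at crop (495,125) is about 15° away. I do the remaining 15°.

Request:
play_rows(
  deltas=[
    [0, 0, 0, 0, 0, 0.4, 0],
    [0, 0, 0, 0, 0, 1.0, 0],
    [0, 0, 0, 0, 0, 1.6, 0],
    [0, 0, 0, 0, 0, 2.2, 0],
    [0, 0, 0, 0, 0, 2.7, 0],
    [0, 0, 0, 0, 0, 3.0, 0],
    [0, 0, 0, 0, 0, 3.0, 0],
    [0, 0, 0, 0, 0, 3.0, 0],
  ],
)

```text
time_s: 13.35
tcp_pos: [0.5575, 0.2155, 0.0845]
ee_rot: [[0.992, 0.129, 0.003], [0.129, -0.992, 0.001], [0.003, -0.0, -1.0]]
wrist_force: [-0.8, -1.6, 6.9]
gripper_width: 0.158
```

```bash
python3 -c "
from h import *
did([0,0,0],3)
s,c=cap('wrist','w8')
print(s['gripper_width']*87, s['wrist_force'],s['moment'],s['tcp_pos'],np.degrees(np.arctan2(s['ee_rot'][1,0],s['ee_rot'][0,0])),s['joints'])
img=cv2.imread('pics/w8.png')
cv2.imwrite('pics/w8m.png',cv2.resize(img[190:310,245:405],None,fx=5,fy=5,interpolation=cv2.INTER_CUBIC))
cap('scene','s8');cap('top','t8')
"
```

```text
cmd [0.5564 0.2149 0.0835 7.376 ]
13.756726265001657 [-0.79949407 -1.63236153  6.85523129] [-0.37301557  0.18766743  0.00941952] [0.55747075 0.21551832 0.08452952] 7.426074402677617 [ 36.68092739  26.76254696 -13.78280166   0.09116037 -49.31253818
  60.68581493]
```

View pics/w8m.png

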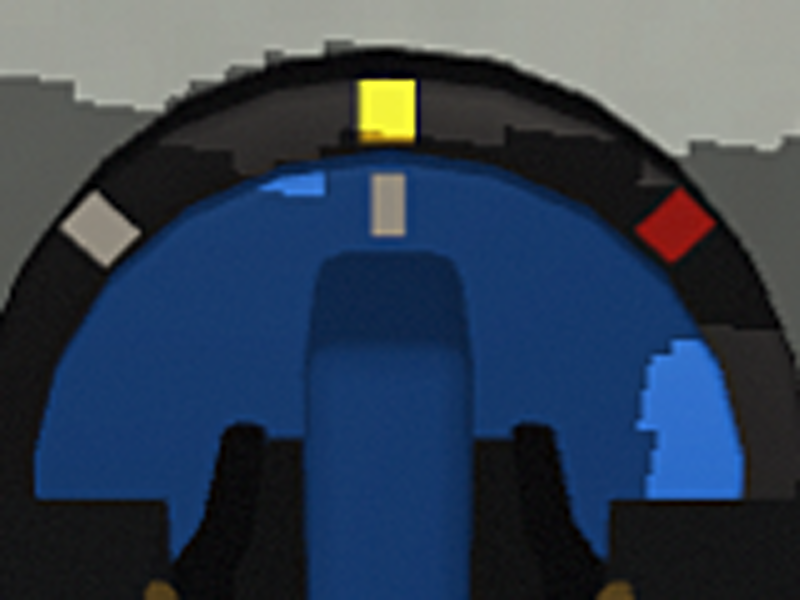

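View pics/s8.png

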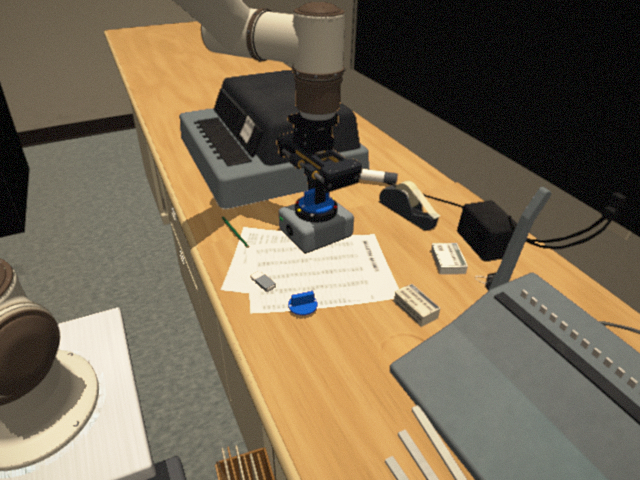

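The cap's white mark (388,204 in the crop) points straight at the yellow mark (387,110), and red and white lie evenly on either side. The cap is seated and gripped, and the pencil, eraser and staple box have not moved. I hand it in.

```bash
python3 -c "
from h import *
print(r.finish_job()); s=r.sense();print(s['time_s'],s['tcp_pos'],s['gripper_width']*87)"
```

```text
the job is handed in; nothing more can be done
None
the job is handed in; nothing more can be done
```

I gripped the larger blue cap by its wing and lowered it through the notches until it seated. I then turned it 45° clockwise to the yellow marks and handed in at about 13.5 s with it still gripped.

- **Seating:** the tool stopped at z = 0.0845 m, the height expected for a seated cap, with a downward press of about 7 N.
- **Turn:** the gripper read 7.4° against about 7.4° measured for the yellow marks. In the wrist picture the cap's white mark pointed straight at the yellow mark, short of the click before the red marks.
- **Grip:** the opening read 13.8 mm on the 14 mm wing.
- **Bystanders:** the pencil, eraser and staple box looked unmoved in the last scene picture.
- **Disagreement:** the tool's measured position was about 1.2 mm off the commanded point while seated. A sideways moment of about 0.4 N m remained at the wrist. I left both, as the cap was already seated.
- **Not checked:** nothing could be read after hand-in, because the station refuses further calls. I also had no direct reading of the drive ring.

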